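Level the ware stand and set the vase on it

TASK

Turn the two black T-knobs of the levelling stand until its round plaster platform is level (within about a degree). Then stand the waisted vase (wide belly, narrow neck, flared rim) upright in the middle of the platform, setting it down gently. Leave the other pots where they are.

Things in the scene. Friction and masses are not known exactly. Their poses are not given: they have to be found in the camera images.
- platform_top (a point): Centre of the upper face of the levelling stand's platform: a round white plaster disc 170 mm across, 14 mm thick, with turned rings round its centre; 80 mm above the table when level. z is its upward normal, vertical when level; x points from the knobs' side to the ball pivot. The stand is fixed to the table, knobs roughly towards the robot; its grey base is 14 mm thick.
- pivot (a point): The ball on a grey post under the platform's rim, 60 mm above the table and 70 mm from the stand's centre on the side away from the knobs. The platform tilts about this fixed point.
- pin_l (a point): Where the left lifting pin carries the platform, 66 mm above the table, 70 mm from the stand's centre towards the left knob. The point is marked at mid travel and does not move.
- pin_r (a point): The same for the right lifting pin, towards the right knob. Both knobs stand 140 mm from the stand's centre.
- knob_l_grip (a point): Left knob (seen from the robot). Point on its upright axis, 84 mm up: a black T-bar 60 mm long (point x), 14 mm thick (y), 60 to 94 mm up, on a 46 mm disc and a 52 mm grey post. Turns 2.6 rad either way from mid travel and stays put. Anticlockwise raises the left pin: 0.07 rad of tilt per rad about the line from pivot to right pin.
- knob_r_grip (a point): Grip point of the right knob (-y of the platform), same form and sizes; it leans with the steel beam that carries it (up to 0.16 rad) until the left knob is set. Turned anticlockwise it raises the right pin: the platform tilts 0.07 rad per rad of knob about the line through the ball pivot and the left pin.
- vase: The waisted vase: solid fired clay, 130 mm tall, foot 66 mm across, belly 88 mm at 45 mm up, neck 46 mm across from 88 to 118 mm up, rim flaring to 54 mm at the top (a neck held too low brings the rim against the gripper). Mass 0.3 to 0.6 kg. It stands at any of the four ware places, left and right of the stand. Origin: centre of its underside, z up.
- jar: Straight-walled clay cup, 72 mm across, 110 mm tall, open. It stands at any of the four ware places, left and right of the stand. Origin: centre of its underside, z up. Leave it alone.
- bowl: Low clay bowl, 110 mm across, 55 mm tall, open. It stands at any of the four ware places, left and right of the stand. Origin: centre of its underside, z up. Leave it alone.
- bottle: Clay bottle, belly 84 mm across at 30 mm up, thin neck 24 mm across, 145 mm tall. It stands at any of the four ware places, left and right of the stand. Origin: centre of its underside, z up. Leave it alone.
- platform: The same platform disc as a body; its origin is the centre of its underside, axes as platform_top.

How it is judged:
By the outcome, as a careful person would: the job done as asked, in the order asked, and still so for the second after the job is handed in, with the robot touching nothing.
It also fails if it takes over 67 s, if anything falls off the work surface, if the arm or the gripper's body presses on something with over 40 N, if the wrist force passes 120 N, or if a joint passes its speed limit or range.

ROBOT

A 6-joint arm with a two-finger parallel gripper is mounted at the origin on the work surface. World frame = base frame: x ahead of the robot, y to its left, z up, the work surface at z = 0. Lengths are in m, angles in degrees, forces in N, time in s.
With the tool pointing down it reaches from about 0.35 to 0.875 m from the base axis. Payload 4.2 kg.
Tool frame: the origin (TCP) lies midway between the tips of the shut fingers; the grasp point (between the pads) lies 19 mm behind it; z points along the fingers, y is the line along which they close (so a half turn about z gives the same grasp; the last joint's range is limited). The gripper opens to 87 mm and grips with 3 to 60 N. Pads are 19 mm wide; open, the fingers measure 117 mm over their backs; the gripper's body (75 mm by 190 mm) begins 51 mm behind the grasp point.
Start: joints at [83.514, 22.042, 0.453, 0, -68.411, -14.817], TCP at [0.227, 0.582, 0.223] pointing down, gripper open.
Joint ranges: [-179.83, 179.83], [-69.29, 118.12], [-61.27, 80.66], [-181.25, 117.63], [-171.15, -9.14], [-177.46, 177.46]. Speed limits (degrees/s): [159.86, 159.86, 180, 180, 180, 180].

INTERFACE

Orientations are given as [roll, pitch, yaw] about the fixed x, y, z axes, in that order (R = Rz(yaw) Ry(pitch) Rx(roll)).
In Python, from workcell import env gives the robot as it stands. The module is installed in compiled form; this text tells all that it offers. Calls block until the motion is done:
- env.goto(position, orientation): joint-space move of the TCP to a pose.
- env.move_straight(position, rotation=None, rate=0.15, force_limit=None): straight line of the TCP; rotation=None keeps the orientation; rate is the mean speed in m/s. With force_limit (N) it stops when the force on the tool has changed by that much, and returns True; else False.
- env.set_joints(angles): joint-space move.
- env.gripper_to(opening, grasp_force=None): opening from 0.0 (shut) to 1.0 (fully open); grasp_force is the grip in N (None keeps the last); returns when the fingers have stopped.
- env.dwell(seconds).
- env.inverse_kinematics(position, orientation): joint angles nearest the present ones, or None.
- env.read_state(): the state.
- env.grab_frame(name): name is "scene" or "top" or "wrist"; returns a dict with "image" (400x640x3 uint8, blue, green, red), "fx", "fy", "cx", "cy" (pixels), "position" and "orientation" of the camera in the world. Camera axes: x right, y up, looking along -z (the intrinsics and any distortion apply to the point x, -y, -z); pixel columns grow to the right and rows downward; lengths in m; the calibration is good to about 2 mm. A picture is of the moment at which its call begins. There is no depth.
A pose or a line that the arm cannot do raises env.Unreachable and nothing moves.
- env.close_job(): hands the job in; it is judged then, once.
Trained networks look in a picture, given as the dict that the camera call returned (one of the last four; its "shot" number tells which), for a name from the list of things; names that differ only in an ending like _2 or _b are one class to them, and where a whole thing is asked for, a point or a joint stands for the part that bears it (a point fixed in the world has none). Each returns a list of dicts, best first, with "score" (0 to 1); they miss things now and then, are a little off and sometimes report something else, mostly with a low value. They report only what shows in the picture. A call takes as long as a camera call.
- env.search_frame(picture, thing): "xyz" ([x, y, z] in m, in world coordinates, good to about 4 mm: the middle of the surface that is visible of it).
- env.trace(picture, thing): "mask" (400x640 bool, what is visible of it).
The state is a dict: "clock": time; "joint_positions": joint angles; "qvel": joint speeds; "joint_torque": joint torques, N m; "position": TCP position; "tool_rot": TCP orientation; "force": force on the tool from outside, world axes, zero at the start; "wrist_torque": the same for the moment, N m; "opening": opening from 0.0 (shut) to 1.0 (fully open); "finger_force": force on a finger pad.
Only numpy, scipy, OpenCV 4.12 (cv2) and the standard library are available. Lean on these libraries where they do the work, as an engineer would, in place of code of your own. Each camera call takes 0.05 s, during which the arm holds its last target. There are 200 camera calls.

## Working session

There is one attempt and no reset: what is moved stays moved. The work goes in short steps, each a Python script; the robot and the scene stay as the last script left them, time stands still between calls to the robot, and variables do not carry over. Pictures are saved under pics/ and viewed, at most 10 in all, crops included, and the job is handed in when it is done.

```bash
mkdir -p pics; python3 - <<'E'
from workcell import env
import cv2,numpy as np
s=env.read_state(); print(s['clock'],s['position'],s['tool_rot'],s['force'])
for n in ['scene','top']:
    f=env.grab_frame(n); cv2.imwrite(f'pics/{n}0.png',f['image'])
    print(n,f['fx'],f['fy'],f['cx'],f['cy'],f['position'],f['orientation'],[k for k in f])
    for t in ['platform_top','pivot','pin_l','pin_r','knob_l_grip','knob_r_grip','vase','jar','bowl','bottle','platform']:
        try: print(t,[(np.round(d['xyz'],4).tolist(),round(d['score'],2)) for d in env.search_frame(f,t)[:2]])
        except Exception as e: print(t,e)
E
```

```text
0.0 [0.22681396 0.58175998 0.22145601] [ 1.79876030e+02 -4.73881844e-03 -2.13112575e+01] [-0.0908748  -0.7513099   0.31165269]
scene 423.19445588690064 423.19445588690064 328.87944688874086 210.17947453302415 [1.16559749 0.46543077 0.84836853] [ 44.25026371  -0.75332018 128.29371596] ['image', 'fx', 'fy', 'cx', 'cy', 'position', 'orientation', 'shot']
platform_top [([0.5857, 0.031, 0.0899], 0.71)]
pivot [([0.5741, 0.0443, 0.0792], 0.93)]
pin_l [([0.5771, 0.0449, 0.0818], 0.86)]
pin_r [([0.5771, 0.0449, 0.0818], 0.86)]
knob_l_grip [([0.4495, 0.0755, 0.0765], 0.75), ([0.5752, 0.0451, 0.0805], 0.68)]
knob_r_grip [([0.5371, -0.0993, 0.0743], 0.7)]
vase [([0.4456, -0.3277, 0.0746], 0.7), ([0.5363, -0.1, 0.0746], 0.16)]
jar [([0.6108, 0.3442, 0.0767], 0.9), ([0.5779, 0.0453, 0.0844], 0.19)]
bowl [([0.5883, -0.379, 0.0368], 0.68)]
bottle [([0.4601, 0.3587, 0.0634], 0.85), ([0.5856, 0.0329, 0.0888], 0.25)]
platform [([0.5849, 0.0316, 0.0884], 0.77)]
top 418.27812476795884 418.27812476795884 314.38980316505854 198.8886531345519 [0.37815231 0.01934345 0.99990715] [ 10.85420429  -2.12361153 -88.26562252] ['image', 'fx', 'fy', 'cx', 'cy', 'position', 'orientation', 'shot']
platform_top [([0.5742, 0.0293, 0.0889], 0.65), ([0.6023, 0.3532, 0.0701], 0.3)]
pivot [([0.5515, 0.0257, 0.0837], 0.95)]
pin_l [([0.5525, 0.029, 0.0842], 0.59)]
pin_r [([0.5525, 0.029, 0.0842], 0.59)]
knob_l_grip [([0.4385, 0.0731, 0.073], 0.84)]
knob_r_grip [([0.5297, -0.1047, 0.0797], 0.69)]
vase [([0.4291, -0.331, 0.0843], 0.85)]
jar [([0.6024, 0.3556, 0.0689], 0.78), ([0.5289, -0.1082, 0.0789], 0.26)]
bowl [([0.6001, -0.3706, 0.0241], 0.55)]
bottle [([0.4395, 0.3397, 0.0737], 0.98), ([0.6051, -0.3739, 0.0261], 0.36)]
platform [([0.5711, 0.0275, 0.0863], 0.81)]
```

View pics/scene0.png

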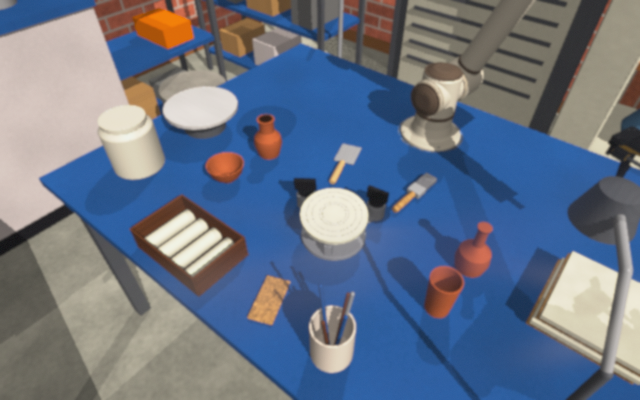

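View pics/top0.png

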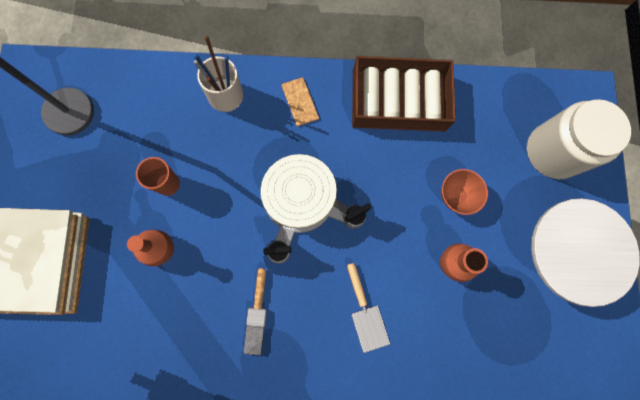

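Top view: platform disc at (299,193), left knob (277,250), right knob (356,215), vase (463,262), bowl (465,192), jar (157,176), bottle (152,247). The networks' positions agree with this. Next is an oblique wrist view to measure tilt.

```bash
cat > h.py <<'E'
from workcell import env
import cv2,numpy as np
from scipy.spatial.transform import Rotation as R
from scipy.optimize import least_squares
eul=lambda r:R.from_euler('xyz',r,degrees=True)
def proj(f,P):
    c=eul(f['orientation']).inv().apply(np.atleast_2d(P)-f['position'])
    return np.c_[f['fx']*c[:,0]/-c[:,2]+f['cx'], -f['fy']*c[:,1]/-c[:,2]+f['cy']]
def unproj(f,uv,z):
    uv=np.atleast_2d(uv)
    d=np.c_[(uv[:,0]-f['cx'])/f['fx'],-(uv[:,1]-f['cy'])/f['fy'],-np.ones(len(uv))]
    d=eul(f['orientation']).apply(d); return f['position']+d*((z-f['position'][2])/d[:,2])[:,None]
def handeye(f,s):
    T=eul(s['tool_rot']); return T.inv()*eul(f['orientation']), T.inv().apply(np.array(f['position'])-s['position'])
def campose(target,az,el,dist,roll,he):
    d=np.array([np.cos(el)*np.cos(az),np.cos(el)*np.sin(az),np.sin(el)])
    p=target+dist*d; z=d; x=np.cross([0,0,1],z); x/=np.linalg.norm(x); y=np.cross(z,x)
    C=R.from_matrix(np.c_[x,y,z])*R.from_euler('z',roll)
    T=C*he[0].inv(); return p-T.apply(he[1]),T.as_euler('xyz',degrees=True)
t=np.linspace(0,2*np.pi,120,endpoint=False); ring=np.c_[np.cos(t),np.sin(t),0*t]*.085
def disc(p,psi):
    cx,cy,wx,wy=p; c=np.array([cx,cy,.08]); piv=np.array([cx+.07*np.cos(psi),cy+.07*np.sin(psi),.06])
    Rt=R.from_rotvec([wx,wy,0]); return [piv+Rt.apply(c+ring+[0,0,h]-piv) for h in (0,-.014)]
def fit(obs,psi,p0=(.577,.03,0,0)):
    def res(p):
        r=[]
        T,B=disc(p,psi)
        for f,pts in obs:
            h=cv2.convexHull(np.r_[proj(f,T),proj(f,B)].astype(np.float32))
            r+=[cv2.pointPolygonTest(h,(float(a),float(b)),True) for a,b in pts]
        return np.array(r)
    s=least_squares(res,p0,loss='soft_l1',f_scale=.7,diff_step=1e-3,x_scale=[.01,.01,.05,.05])
    s=least_squares(res,s.x+[1e-4]*4,loss='soft_l1',f_scale=.7,diff_step=1e-3,x_scale=[.01,.01,.05,.05])
    return s.x,np.median(np.abs(res(s.x)))
def contour(f,thing='platform'):
    m=env.trace(f,thing)
    if not m: return None
    m=m[0]['mask'].astype(np.uint8)
    c=max(cv2.findContours(m,cv2.RETR_EXTERNAL,cv2.CHAIN_APPROX_NONE)[0],key=len)
    h=cv2.convexHull(c)[:,0].astype(float)
    c=c[:,0].astype(float)
    d=np.array([cv2.pointPolygonTest(h.astype(np.float32),(float(a),float(b)),True) for a,b in c])
    c=c[d<1.5]; c=c[(c[:,0]>1)&(c[:,0]<638)&(c[:,1]>1)&(c[:,1]<398)]
    return c
E
python3 - <<'E'
from h import *
f=env.grab_frame('wrist'); s=env.read_state(); he=handeye(f,s)
print(f['fx'],f['cx'],f['cy'],he[0].as_euler('xyz',degrees=True),he[1])
np.savez('he.npz',r=he[0].as_quat(),t=he[1])
q0=np.array(s['joint_positions']); tgt=np.array([.55,.02,.08]); L=[]
for az in range(0,360,15):
  for el in (35,45,55):
    for roll in range(0,360,90):
      for d in (.35,.42):
        p,o=campose(tgt,np.radians(az),np.radians(el),d,np.radians(roll),he)
        q=env.inverse_kinematics(p,o)
        if q is not None: L.append((np.abs(np.array(q)-q0).max(),az,el,roll,d,np.round(p,3)))
L.sort(key=lambda l:l[0])
for el in (35,45,55): print([l for l in L if l[2]==el][:6])
E
```

```text
342.0850687159654 314.7841928344972 197.16590884456033 [1.64800677e+02 9.08094089e-03 9.00289459e+01] [ 0.07090469  0.00017526 -0.1628094 ]
[(np.float64(34.93182144228633), 75, 35, 90, 0.42, array([0.577, 0.22 , 0.22 ])), (np.float64(36.20986860981498), 75, 35, 90, 0.35, array([0.562, 0.165, 0.18 ])), (np.float64(39.85465127463768), 60, 35, 90, 0.42, array([0.628, 0.206, 0.22 ])), (np.float64(40.7789562913209), 90, 35, 90, 0.42, array([0.524, 0.22 , 0.22 ])), (np.float64(41.07849693701966), 60, 35, 90, 0.35, array([0.599, 0.157, 0.18 ])), (np.float64(44.50707327240379), 90, 35, 90, 0.35, array([0.524, 0.163, 0.18 ]))]
[(np.float64(36.07821885216011), 75, 45, 90, 0.42, array([0.57 , 0.194, 0.253])), (np.float64(37.144825120981515), 75, 45, 90, 0.35, array([0.557, 0.146, 0.203])), (np.float64(38.51277166666349), 90, 45, 90, 0.42, array([0.524, 0.193, 0.253])), (np.float64(40.93653115353456), 60, 45, 90, 0.42, array([0.614, 0.183, 0.253])), (np.float64(42.18262198111192), 60, 45, 90, 0.35, array([0.589, 0.14 , 0.203])), (np.float64(42.33179180020402), 90, 45, 90, 0.35, array([0.524, 0.143, 0.203]))]
[(np.float64(37.98357304672842), 75, 55, 90, 0.42, array([0.561, 0.162, 0.28 ])), (np.float64(39.07656445164846), 90, 55, 90, 0.35, array([0.524, 0.12 , 0.223])), (np.float64(39.7615682476919), 75, 55, 90, 0.35, array([0.551, 0.123, 0.223])), (np.float64(40.830309769820694), 105, 55, 0, 0.42, array([0.508, 0.176, 0.265])), (np.float64(42.53024872360746), 60, 55, 90, 0.42, array([0.598, 0.154, 0.28 ])), (np.float64(42.7743796553806), 90, 55, 90, 0.42, array([0.524, 0.16 , 0.28 ]))]
```

```bash
cat >> h.py <<'E'
def look(az=90,el=45,d=.42,roll=90,tgt=(.55,.02,.08)):
    z=np.load('he.npz'); p,o=campose(np.array(tgt),*np.radians([az,el]),d,np.radians(roll),(R.from_quat(z['r']),z['t']))
    env.goto(p,o); env.dwell(.15); return env.grab_frame('wrist')
E
python3 - <<'E'
from h import *
f=look(); cv2.imwrite('pics/w1.png',f['image'])
print(env.read_state()['clock'])
psi=np.radians(27)
c=contour(f); 
for name,k in (('pf',c),('pt',contour(f,'platform_top'))):
    if k is not None: x,r=fit([(f,k)],psi); print(name,len(k),x[:2],np.degrees(x[2:]),r)
im=f['image'].copy()
for a,b in c.astype(int): im[b,a]=(0,0,255)
for P in disc(fit([(f,c)],psi)[0],psi):
    cv2.polylines(im,[proj(f,P).astype(int)],True,(0,255,0))
for t_ in ('knob_l_grip','knob_r_grip'):
    m=env.trace(f,t_); s=env.search_frame(f,t_); print(t_,[(np.round(d['xyz'],4),d['score']) for d in s[:2]])
    if m: im[m[0]['mask']]=im[m[0]['mask']]//2+np.array([100,0,100],np.uint8)
cv2.imwrite('pics/w1o.png',im)
E
```

```text
3.1917
pf 364 [0.5732786  0.02592083] [-2.05802306  4.21652631] 0.39178747326825414
pt 368 [0.57302599 0.02605754] [-2.9595934   4.36818316] 0.33645394926123473
knob_l_grip [(array([0.4409, 0.0931, 0.0915]), 0.62), (array([ 0.5942, -0.3826,  0.0388]), 0.5)]
knob_r_grip [(array([ 0.5321, -0.0965,  0.0782]), 0.82)]
```

View pics/w1o.png

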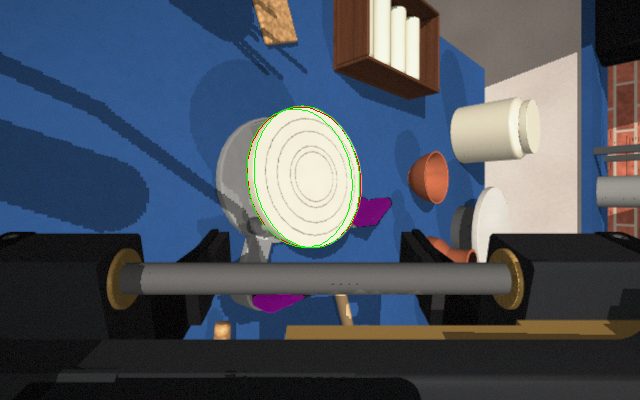

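The platform is tilted about 5° and the fit outline matches its rim at (250–360, 105–248). The knobs are at (280,301) and (372,212). Next I look at both knobs from above.

```bash
python3 - <<'E'
from h import *
z=np.load('he.npz'); he=(R.from_quat(z['r']),z['t'])
q0=np.array(env.read_state()['joint_positions']); L=[]
tgt=(.485,-.015,.09)
for az in range(0,360,30):
  for el in (70,80):
    for roll in range(0,360,30):
        p,o=campose(np.array(tgt),*np.radians([az,el]),.3,np.radians(roll),he)
        # keep gripper body roughly vertical
        q=env.inverse_kinematics(p,o)
        if q is None: continue
        tz=eul(o).apply([0,0,1]); 
        if tz[2]>-.95 : continue
        L.append((np.abs(np.array(q)-q0).max(),az,el,roll,np.round(p,3)))
L.sort(key=lambda l:l[0]); print(L[:4])
_,az,el,roll,_=L[0]
f=look(az,el,.3,roll,tgt); cv2.imwrite('pics/k1.png',f['image']); np.save('k1.npy',f,allow_pickle=True)
im=cv2.convertScaleAbs(f['image'],alpha=2.2,beta=10)
for t_ in ('knob_l_grip','knob_r_grip'):
    m=env.trace(f,t_); s=env.search_frame(f,t_); print(t_,[(np.round(d['xyz'],4),d['score']) for d in s[:2]])
    if m:
        c=max(cv2.findContours(m[0]['mask'].astype(np.uint8),0,2)[0],key=len); cv2.drawContours(im,[c],-1,(0,0,255),1); print(cv2.minAreaRect(c))
for k in (None,): 
    c=contour(f); 
    if c is not None: x,r=fit([(f,c)],np.radians(26.5)); print(x[:2],np.degrees(x[2:]),r)
cv2.imwrite('pics/k1o.png',im); print(env.read_state()['clock'])
E
```

```text
[(np.float64(24.520556522238998), 60, 80, 90, array([0.474, 0.017, 0.212])), (np.float64(24.740102907607678), 60, 70, 120, array([0.481, 0.023, 0.211])), (np.float64(25.208967698276382), 30, 70, 120, array([0.5  , 0.02 , 0.211])), (np.float64(25.495472281185975), 30, 80, 120, array([0.482, 0.009, 0.215]))]
knob_l_grip [(array([0.4389, 0.0797, 0.0943]), 0.57)]
((248.3000030517578, 300.10003662109375), (24.59674835205078, 53.21841049194336), 63.43495178222656)
knob_r_grip [(array([ 0.5315, -0.1019,  0.0782]), 0.95)]
((374.3395080566406, 109.22428894042969), (44.912376403808594, 71.56289672851562), 55.561012268066406)
[0.5740125  0.02732432] [-1.45386166  1.52479603] 0.5624861168020914
4.7333
```

View pics/k1o.png

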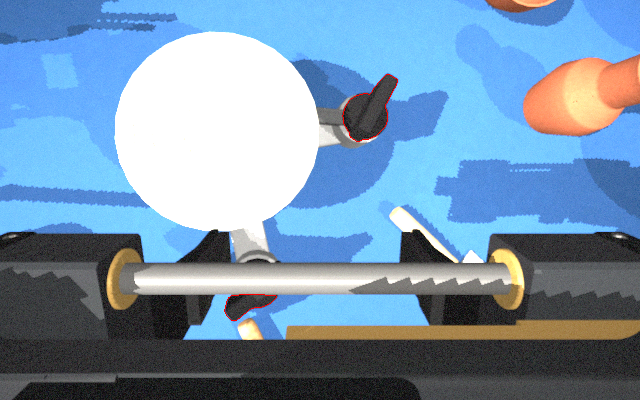

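Right knob bar runs about (362,138)–(396,76). The left bar is partly hidden by the gripper rod, so I shift the view back.

```bash
python3 - <<'E'
from h import *
f=look(60,80,.3,90,(.395,.04,.09)); np.save('k2.npy',f,allow_pickle=True)
x=f['image']; 
m=env.trace(f,'knob_l_grip'); s=env.search_frame(f,'knob_l_grip'); print([(d['xyz'],d['score']) for d in s[:2]])
u,v=proj(f,[[.439,.074,.09]])[0]; u,v=int(u),int(v); print(u,v)
x0,y0=max(u-60,0),max(v-60,0); cr=x[y0:y0+120,x0:x0+120]
a=cv2.resize(cv2.convertScaleAbs(cr,alpha=3,beta=10),None,fx=3.3,fy=3.3)
f1=np.load('k1.npy',allow_pickle=True).item(); cr=f1['image'][50:170,310:430]
b=cv2.resize(cv2.convertScaleAbs(cr,alpha=3,beta=10),None,fx=3.3,fy=3.3)
cv2.imwrite('pics/k2.png',np.hstack([a,b])); print(x0,y0,a.shape,b.shape,env.read_state()['clock'])
E
```

```text
[([0.4354, 0.0705, 0.093], 0.91)]
255 173
195 113 (396, 396, 3) (396, 396, 3) 5.5333
```

View pics/k2.png

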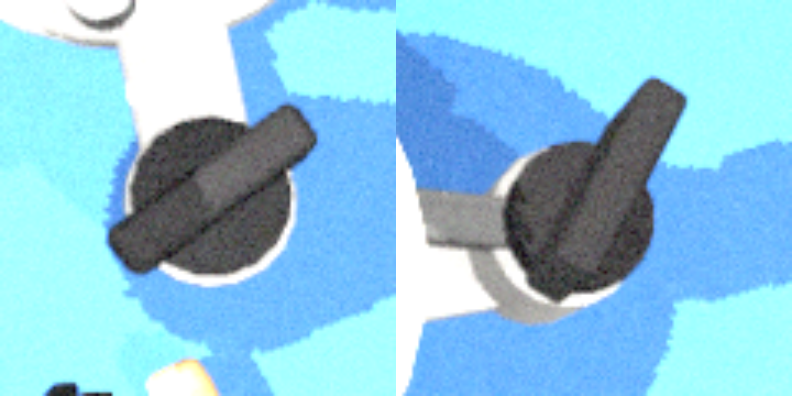

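```bash
cat >> h.py <<'E'
PSI=np.radians(26.5)
def solve(w,psi=PSI):
    e=lambda d:.07*np.array([np.cos(psi+np.radians(d)),np.sin(psi+np.radians(d)),0])
    P,l,r=e(0),e(135),e(-135); U=[]
    for pin,oth in ((l,r),(r,l)):
        u=(oth-P)/np.linalg.norm(oth-P); U.append(u*np.sign(np.cross(u,pin-P)[2]))
    return np.linalg.solve(np.array(U)[:,:2].T,-np.array(w))/.07
def bar(f,ends,z=.094):
    P=unproj(f,ends,z); d=P[1]-P[0]; return P.mean(0),np.linalg.norm(d),np.degrees(np.arctan2(d[1],d[0]))
def graspopts(p,ang):
    q0=np.array(env.read_state()['joint_positions']); out=[]
    for yaw in (ang,ang+180):   # tool x along bar, tool down
        q=env.inverse_kinematics(p,[180,0,yaw])
        if q is not None:
            q2=env.inverse_kinematics(p,[180,0,yaw+5]); out.append((yaw,np.round(q,1),np.round(np.array(q2)-q,1)))
    return out
E
python3 - <<'E'
from h import *
k1=np.load('k1.npy',allow_pickle=True).item(); k2=np.load('k2.npy',allow_pickle=True).item()
a=np.array([[128,250],[298,125]])/3.3+[195,113]; b=np.array([[182,262],[269,92]])/3.3+[310,50]
for w in ((-2.06,4.22),(-2.96,4.37),(-1.45,1.52)): print('knob turns rad L,R',solve(np.radians(w)))
for n,f,x in (('L',k2,a),('R',k1,b)):
    c,l,an=bar(f,x); print(n,c,l,an,np.linalg.norm(c[:2]-[.574,.027]),np.degrees(np.arctan2(c[1]-.027,c[0]-.574)))
    for o in graspopts([c[0],c[1],.065],an): print(o)
E
```

```text
knob turns rad L,R [-1.53505788 -1.52442748]
knob turns rad L,R [-1.60995764 -1.79863357]
knob turns rad L,R [-0.57032662 -0.73749692]
L [0.43949753 0.06928597 0.094     ] 0.053750036636980615 -82.86187953800456 0.14099297206207578 162.54747622448713
(np.float64(-82.86187953800456), array([ 30. ,  16. , -36. ,   0. , -38. , -22.9]), array([-0.,  0.,  0.,  0.,  0.,  5.]))
(np.float64(97.13812046199544), array([ 30. ,  16. , -36. ,   0. , -38. , 157.1]), array([0., 0., 0., 0., 0., 5.]))
R [ 0.52984292 -0.10552099  0.094     ] 0.053356452308934335 -57.542293808481915 0.1396841467142183 -108.42849573501714
(np.float64(-57.542293808481915), array([  5.9,  23.6, -23. ,   0. , -43.4,  26.5]), array([0., 0., 0., 0., 0., 5.]))
(np.float64(122.45770619151808), array([   5.9,   23.6,  -23. ,   -0. ,  -43.4, -153.5]), array([0., 0., 0., 0., 0., 5.]))
```

```bash
cat >> h.py <<'E'
def turn(p,yaw,rad,roll=180,pitch=0,up=.1):
    """grip T-bar at p (TCP), turn by rad about the tool axis, release, rise"""
    p=np.array(p); ax=eul([roll,pitch,yaw]).apply([0,0,1]); top=p-up*ax
    env.gripper_to(.42,25); env.goto(top,[roll,pitch,yaw])
    hit=env.move_straight(p,rate=.15,force_limit=15); s=env.read_state(); print('down',hit,s['position'],s['force'])
    env.gripper_to(0,25); s=env.read_state(); print('opening mm',s['opening']*87,s['finger_force'])
    q=np.array(s['joint_positions']); q[5]+=np.degrees(rad); env.set_joints(q)
    s=env.read_state(); print('turned',s['force'],s['wrist_torque'],s['joint_positions'][5])
    env.gripper_to(.42); env.move_straight(top,rate=.25)
E
python3 - <<'E'
from h import *
turn([.4395,.0693,.065],-82.86,-1.55)
print(env.read_state()['clock'])
f=look(90,45,.38,90,(.5,.03,.08))
for n in ('platform','platform_top'):
    c=contour(f,n); x,r=fit([(f,c)],PSI); print(n,x[:2],np.degrees(x[2:]),r,solve(x[2:]))
np.save('w2.npy',f,allow_pickle=True); cv2.imwrite('pics/w2.png',f['image'])
print(env.read_state()['clock'])
E
```

```text
down False [0.43984116 0.07003439 0.06588358] [ 0.11343657  0.37878242 -0.45454365]
opening mm 13.376891661460213 25.000125244259834
turned [ 3.12593861 -3.44300403 -2.11036615] [-0.6139644  -1.18319578  0.10363236] -111.65758619181969
11.0917
platform [0.57327113 0.02618923] [-5.89612713 -1.00153172] 0.36246663847556054 [ 0.20726366 -1.33737818]
platform_top [0.57318516 0.02663551] [-6.37738188 -0.92511655] 0.42133758062563575 [ 0.16854723 -1.48312605]
13.3417
```

View pics/w2.png

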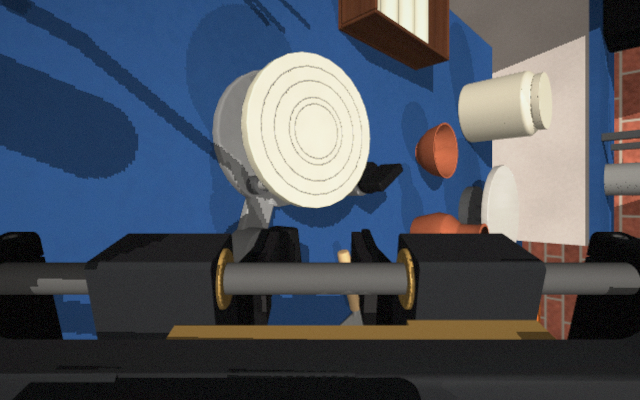

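The disc now shows at (245–370, 52–207), and the left component is nearly nulled. Next is the right knob.

```bash
python3 - <<'E'
from h import *
turn([.529,-.106,.065],-57.5,-1.4)
print(env.read_state()['clock'])
obs=[]
for a in ((90,45,.38,90,(.5,.03,.08)),(75,35,.36,90,(.5,.03,.08))):
  try: f=look(*a)
  except env.Unreachable: print('unreach',a); continue
  for n in ('platform','platform_top'):
    c=contour(f,n)
    if c is None: continue
    obs.append((f,c)); x,r=fit([(f,c)],PSI); print(n,x[:2],np.degrees(x[2:]),r,solve(x[2:]))
x,r=fit(obs,PSI); print('all',x[:2],np.degrees(x[2:]),r,solve(x[2:]))
cv2.imwrite('pics/w3.png',f['image'])
print(env.read_state()['clock'])
E
```

```text
down False [ 0.52982116 -0.10539231  0.06562804] [-0.02448615 -0.08241227 -0.01708867]
opening mm 14.123165663739032 25.000028443755582
turned [-5.06894392  1.9284511   3.66308642] [0.62687388 0.6673193  0.16694545] -53.584297727000155
18.6083
platform [0.57347696 0.02611379] [-0.0402672 -1.2961955] 0.4438930981265803 [0.45494738 0.28913673]
platform_top [0.57350278 0.02623661] [-0.30745445 -1.18388241] 0.3486027473375626 [0.40886921 0.1920517 ]
platform [0.57290493 0.02585392] [-0.9720686  -1.51551355] 0.3529863495613373 [0.50917334 0.0919031 ]
platform_top [0.57287753 0.02583005] [-0.63268847 -1.31455573] 0.3801480779041723 [0.44683393 0.13573011]
all [0.57310686 0.02614044] [-0.52232006 -1.21578832] 0.45437126004149975 [0.41480712 0.14225298]
20.75
```

```bash
cat >> h.py <<'E'
def probe(c=(.5735,.0262),rad=.065,yaw=-60):
    env.gripper_to(0,10); P=[]
    for d in (-135,0,135):
        a=PSI+np.radians(d); p=np.array([c[0]+rad*np.cos(a),c[1]+rad*np.sin(a),.095])
        if not P: env.goto(p+[0,0,.05],[180,0,yaw]); env.move_straight(p,rate=.2)
        else: env.move_straight(p,rate=.2)
        h=env.move_straight(p-[0,0,.03],rate=.025,force_limit=3); s=env.read_state(); P.append(s['position'])
        print(h,np.round(s['position'],4),np.round(s['force'],1)); env.move_straight(p,rate=.15)
    P=np.array(P); n=np.cross(P[1]-P[0],P[2]-P[0]); n/=n[2]/abs(n[2])*np.linalg.norm(n)
    w=np.array([-n[1],n[0]]); env.move_straight(p+[0,0,.06],rate=.25)
    cz=P[0,2]+(n[:2]@(P[0,:2]-np.array(c)))/n[2]
    print('tilt deg',np.degrees(w),'turns',solve(w),'centre z',cz,env.read_state()['clock']); return w
E
python3 - <<'E'
from h import *
probe()
E
```

```text
True [ 0.553  -0.0356  0.082 ] [-0.5 -0.2  5. ]
True [0.6316 0.0551 0.0807] [-1.1 -0.2  4.2]
True [0.5119 0.0468 0.0787] [-0.7 -0.2  4.4]
tilt deg [-1.72081191 -1.06845271] turns [ 0.33350263 -0.21077078] centre z 0.08048341547757569 27.725
```

```bash
python3 - <<'E'
from h import *
turn([.4395,.0698,.065],8.3,.36,up=.05)
turn([.5295,-.1057,.065],42.3,-.15,up=.06)
print(env.read_state()['clock'],env.read_state()['joint_positions'])
for n in ('scene','top'):
    f=env.grab_frame(n); 
    for d in env.search_frame(f,'vase')[:1]: print(d)
    m=env.trace(f,'vase')
    if m:
        m=m[0]['mask']; v,u=np.nonzero(m); print(n,u.min(),u.max(),v.min(),v.max())
        np.savez(f'v_{n}.npz',m=m,f=np.array(f,dtype=object))
    print('proj guess',proj(f,[[.436,-.328,0],[.436,-.328,.13]]).round(1))
E
```

```text
down False [0.44005632 0.06985671 0.06517104] [ 0.45793753 -0.13969254  0.45122589]
opening mm 13.625705057230187 25.000429975334555
turned [ 3.01165663 -4.44532331  0.01937138] [-1.30861142 -0.64006482  0.17980767] 88.74338351465543
down False [ 0.52991684 -0.10484729  0.06550477] [-0.19078965 -0.22087445  0.28826107]
opening mm 13.674476724048937 25.000635366886854
turned [-1.91427095  1.86936495  2.62136116] [ 0.4290943   0.17863986 -0.17242499] 117.90916055483383
35.6167 [ 5.91078133e+00  1.90770066e+01 -1.92705364e+01 -4.64890844e-02
 -5.14680680e+01  1.17780322e+02]
{'xyz': [0.4502, -0.3398, 0.0735], 'score': 0.74}
scene 254 280 115 159
proj guess [[271.9 156.2]
 [268.2 121.6]]
{'xyz': [0.4283, -0.33, 0.0839], 'score': 0.86}
top 439 487 243 282
proj guess [[444.4 259. ]
 [465.6 256.1]]
```

```bash
sed -i 's/,.095\])/,.089])/; s/rate=.025,force/rate=.02,force/' h.py; python3 - <<'E'
from h import *
w=probe(yaw=-60+120)
obs=[]
for n in ('scene','top'):
    z=np.load(f'v_{n}.npz',allow_pickle=True); f=z['f'].item()
    c=max(cv2.findContours(z['m'].astype(np.uint8),0,1)[0],key=len); h=cv2.convexHull(c)[:,0].astype(float); obs.append((f,h))
prof=[(0,.033),(.045,.044),(.088,.023),(.118,.023),(.13,.027)]
base=np.vstack([np.c_[r*np.cos(t),r*np.sin(t),0*t+z] for z,r in prof])
def res(p,ob):
    r=[]
    for f,pts in ob:
        h=cv2.convexHull(proj(f,base+[p[0],p[1],0]).astype(np.float32))
        r+=[cv2.pointPolygonTest(h,(a,b),True) for a,b in pts]
    return np.array(r)
for ob in (obs,obs[:1],obs[1:]):
    s=least_squares(lambda p:res(p,ob),(.44,-.33),diff_step=1e-3,loss='soft_l1'); print('vase',s.x,np.median(abs(s.fun)))
E
```

```text
True [ 0.553  -0.0354  0.0812] [-0.2  0.2  4.3]
True [0.6317 0.0551 0.0805] [-1.2  1.1  3.8]
True [0.512  0.0468 0.0808] [-1.   0.1  5.2]
tilt deg [-0.35327201  0.11042919] turns [-0.04753292 -0.11955792] centre z 0.08078210924879303 42.2667
vase [ 0.42861629 -0.34762883] 0.3561795633993017
vase [ 0.4328015  -0.34830867] 0.5631291164849783
vase [ 0.42802124 -0.34720947] 0.23610867327129537
```

Probing shows the platform level to about 0.4°. The vase fit is consistent too, so I do the vase now.

```bash
python3 - <<'E'
from h import *
v=np.array([.4286,-.3476]); o=[180,0,0]
env.gripper_to(1.0,30); env.goto([*v,.2],o)
h=env.move_straight([*v,.088],rate=.15,force_limit=12); s=env.read_state(); print(h,s['position'],s['force'],s['clock'])
if not h:
    env.gripper_to(0,30); s=env.read_state(); print(s['opening']*87,s['finger_force'],s['force'])
    if 40<s['opening']*87<52:
        env.move_straight([*v,.24],rate=.2); env.dwell(.1); s=env.read_state(); print(s['force'],s['wrist_torque'],s['clock'])
        f=env.grab_frame('scene'); cv2.imwrite('pics/lift.png',f['image'])
E
```

```text
False [ 0.42946063 -0.3477547   0.08879973] [-0.53095674  0.18417539  1.69989362] 46.1917
50.35287384891768 29.90546090179123 [-0.21628267  1.06160164  2.30080548]
[-0.426594    0.68607799 -3.97621326] [-0.02750846  0.00997894 -0.03082312] 47.925
```

```bash
python3 - <<'E'
import cv2
f=cv2.imread('pics/lift.png'); cv2.imwrite('pics/liftc.png',cv2.resize(f[50:200,190:340],None,fx=4,fy=4))
E
```

```text
(no output)
```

View pics/liftc.png

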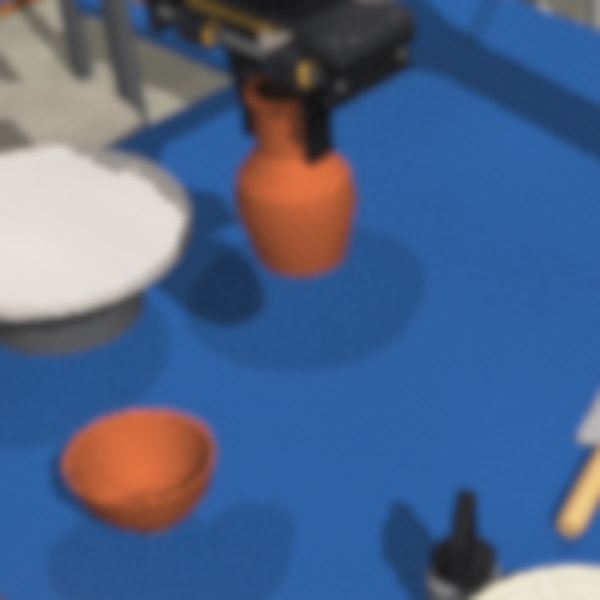

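The vase is off the table and upright, held at the neck at (280,120) in the crop.

```bash
python3 - <<'E'
from h import *
c=[.573,.026]
env.goto([*c,.25],[180,0,0]); env.move_straight([*c,.18],rate=.12)
env.dwell(.15)
h=env.move_straight([*c,.162],rate=.02,force_limit=2.5); s=env.read_state(); print(h,s['position'],s['force'],s['clock'])
env.gripper_to(.8); env.dwell(.1); s=env.read_state(); print(s['force'],s['opening'])
env.move_straight([*c,.29],rate=.15); print(env.read_state()['clock'])
env.goto([.45,.15,.32],[180,0,0])
ims=[]
for n in ('scene','top'):
    f=env.grab_frame(n); u,v=proj(f,[[*c,.1]])[0].astype(int); ims.append(cv2.resize(f['image'][v-70:v+70,u-70:u+70],(400,400)))
    print(n,[d['xyz'] for d in env.search_frame(f,'vase')[:1]],proj(f,[[*c,.08],[*c,.21]])-[u-70,v-70])
cv2.imwrite('pics/end.png',np.hstack(ims)); print(env.read_state()['clock'])
E
```

```text
True [0.57325945 0.0262185  0.16845772] [0.8286278  1.02398467 5.46411434] 50.9583
[0.13209875 0.20674123 0.26850909] 0.79903095176253
52.7
scene [[0.5887, 0.0431, 0.1559]] [[70.74258937 76.4043094 ]
 [71.95260502 37.22116681]]
top [[0.5607, 0.0289, 0.1629]] [[70.87730163 72.71108309]
 [70.92133329 58.82325407]]
53.6417
```

View pics/end.png

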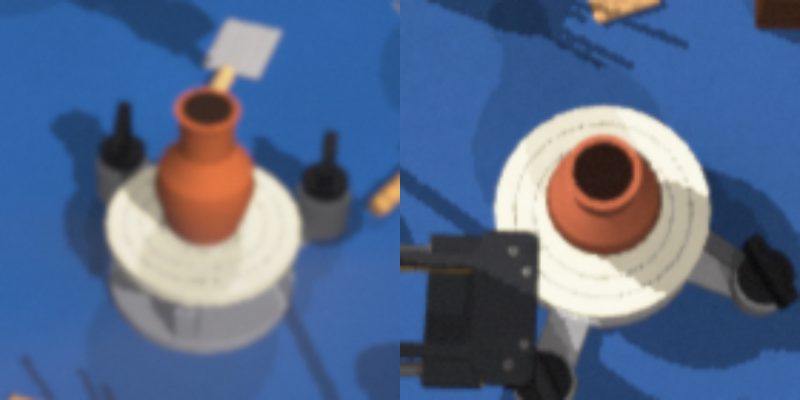

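The vase stands upright in the middle of the platform at (205,165) and (603,195), and the gripper is clear.

```bash
python3 -c "
from workcell import env
print(env.close_job())"
```

```text
the job is handed in; nothing more can be done
None
```

The job is handed in at about 54 s: the platform measured level to about 0.4° by touch probe before placing, and the vase stands upright in its middle; the other pots were not touched.

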